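Fetch the slide tray from behind the filter cases

TASK

Move the blue and the green filter case from the storage rack onto the grey mat, then lift the orange slide tray off the dark steel tray it is nested in, leaving that one where it is, and seat it flat inside the frame of the black microscope stage. Only then put both filter cases back squarely on the pads of their own colours. Do not knock over the little amber oil bottle, and let go of everything at the end.

Things in the scene. Friction and masses are not known exactly. Their poses are not given: they have to be found in the camera images.
- case_blue: loose filter case, about 0.2 kg: grey box with blue lid, 48 (x) x 72 (y) x 54 mm high; on top a blue grip bar 14 mm wide (x), 50 mm long (y), from z = 54 to 80 mm. Origin: centre of the underside, z up, y along the bar. Starts on the blue pad; the two cases stand about 18 mm apart and 12 mm in front of the trays, too close for a finger to pass
- case_green: loose filter case, about 0.2 kg: grey box with green lid, 48 (x) x 72 (y) x 54 mm high; on top a green grip bar 14 mm wide (x), 50 mm long (y), from z = 54 to 80 mm. Origin: centre of the underside, z up, y along the bar. Starts on the green pad; the two cases stand about 18 mm apart and 12 mm in front of the trays, too close for a finger to pass
- tray_top: loose orange slide tray, open box, about 0.1 kg: upper part 60 (x) x 90 (y) mm outside, z = 8 to 30 mm (rim), walls 2.5 mm; below it a foot 52 x 82 mm, z = 0 to 8 mm. Origin: centre of the foot's underside, z up, y along the length. Starts nested in tray_lower: foot 8 mm deep in it with 1.5 mm play, shoulder (z = 8 mm) on its rim: grip only above the shoulder, lift straight up
- tray_lower: loose dark grey steel tray of the same shape, about 0.3 kg, with a lug 13 mm long at the rim of either end (y), under the orange tray; stands on the rack's floor behind the pads and must stay there. Origin: centre of the foot's underside; rim at z = 30 mm; the orange tray's origin is 22 mm above
- pad_blue: fixed flat blue pad 60 (x) x 84 (y) x 2 mm, home of the blue case, on the front part of the white storage rack (a board, floor 8 mm above the table, low metal edges); its edges show round the case. Origin: centre of the underside; case y goes along pad y (either way round). The pads lie side by side, 90 mm between centres; which is left varies
- pad_green: fixed flat green pad 60 (x) x 84 (y) x 2 mm, home of the green case, on the front part of the white storage rack (a board, floor 8 mm above the table, low metal edges); its edges show round the case. Origin: centre of the underside; case y goes along pad y (either way round). The pads lie side by side, 90 mm between centres; which is left varies
- mat: fixed grey mat, the side area for the cases: 150 (x) x 210 (y) x 3 mm, flat on the table, empty at the start, room for both cases side by side along y. Origin: centre of the underside, top at z = 3 mm
- stage: fixed black microscope stage 150 (x) x 160 (y) mm; its seat is a flat dark plate 30 mm above the table inside a bright rectangular frame, opening 68 (x) x 98 (y) mm, 5 mm high: the tray's foot goes inside with 8 mm play all round, tray y along stage y (either way round). Origin: at table height under the centre of the frame, z up
- oil_bottle: small loose amber bottle with black cap, 22 mm in diameter, 52 mm high, upright at one end of the tray stack on the rack (a black eyepiece of 26 mm diameter, 46 mm high stands at the other end); not to be knocked over. Origin: centre of the underside
Things that resemble listed ones, but are neither listed nor needed, are in the scene too. Leave any red look-alike of the case_green alone. What is shaped like the tray_top but turquoise is not meant.

How it is judged (in metres and radians):
On the way, in this order (a step that is already met when the one before it is completed fails the run):
1. both cases stand released on the mat, the orange tray still nested in the lower tray (x of case_blue in the frame of mat between -0.058 and 0.058 m and y of case_blue in the frame of mat between -0.088 and 0.088 m and z of each of case_blue, case_green in the frame of mat below 0.008 m and angle between each of case_blue, case_green's own z axis and vertical below 0.08 rad and linear speed of each of case_blue, case_green below 0.02 m/s and angular speed of each of case_blue, case_green below 0.2 rad/s and contact force between the fingers and case_blue below 0.1 N and x of case_green in the frame of mat between -0.058 and 0.058 m and y of case_green in the frame of mat between -0.088 and 0.088 m and contact force between the fingers and case_green below 0.1 N and distance between tray_top and tray_lower below 0.027 m), for 0.2 s.
2. the orange tray sits released inside the stage's frame, both cases still on the mat (x of case_blue in the frame of mat between -0.058 and 0.058 m and y of case_blue in the frame of mat between -0.088 and 0.088 m and z of each of case_blue, case_green in the frame of mat below 0.008 m and angle between each of case_blue, case_green's own z axis and vertical below 0.08 rad and linear speed of each of case_blue, case_green, tray_top below 0.02 m/s and angular speed of each of case_blue, case_green, tray_top below 0.2 rad/s and contact force between the fingers and case_blue below 0.1 N and x of case_green in the frame of mat between -0.058 and 0.058 m and y of case_green in the frame of mat between -0.088 and 0.088 m and contact force between the fingers and case_green below 0.1 N and horizontal distance between tray_top and stage below 0.013 m and angle between the y axis of tray_top and the y axis of stage, either way round below 0.2 rad and z of tray_top in the frame of stage below 0.0325 m and angle between tray_top's own z axis and vertical below 0.05 rad and contact force between the fingers and tray_top below 0.1 N), for 0.2 s.
At the end, for the whole second after the job is handed in: Orange tray flat in the stage frame (within 13 mm, 0.2 rad); each case upright on the pad of its colour (within 15 mm, 0.2 rad); lower tray within 15 mm of its start; oil bottle standing; all released and at rest (horizontal distance between tray_top and stage below 0.013 m and angle between the y axis of tray_top and the y axis of stage, either way round below 0.2 rad and z of tray_top in the frame of stage below 0.0325 m and angle between each of tray_top, tray_lower's own z axis and vertical below 0.05 rad and linear speed of each of tray_top, case_blue, case_green below 0.02 m/s and angular speed of each of tray_top, case_blue, case_green below 0.2 rad/s and contact force between the fingers and tray_top below 0.1 N and horizontal distance between case_blue and pad_blue below 0.015 m and angle between the y axis of case_blue and the y axis of pad_blue, either way round below 0.2 rad and z of case_blue in the frame of pad_blue below 0.006 m and angle between each of case_blue, case_green's own z axis and vertical below 0.08 rad and contact force between the fingers and case_blue below 0.1 N and horizontal distance between case_green and pad_green below 0.015 m and angle between the y axis of case_green and the y axis of pad_green, either way round below 0.2 rad and z of case_green in the frame of pad_green below 0.006 m and contact force between the fingers and case_green below 0.1 N and distance of tray_lower from where it was at the start of the episode below 0.015 m and angle between oil_bottle's own z axis and vertical below 0.2 rad); the robot touches nothing.
It fails at once if the lower tray is lifted or pushed more than 20 mm (distance of tray_lower from where it was at the start of the episode above 0.02 m).
It fails at once if the oil bottle is knocked over (angle between oil_bottle's own z axis and vertical above 0.6 rad).
It also fails if it takes over 144 s, if anything falls off the work surface, if the arm or the gripper's body presses on something with over 40 N, if the wrist force passes 120 N, or if a joint passes its speed limit or range.

ROBOT

A 6-joint arm with a two-finger parallel gripper is mounted at the origin on the work surface. World frame = base frame: x ahead of the robot, y to its left, z up, the work surface at z = 0. Lengths are in m, angles in degrees, forces in N, time in s.
With the tool pointing down it reaches from about 0.3 to 0.75 m from the base axis. Payload 8.5 kg.
Tool frame: the origin (TCP) lies midway between the tips of the shut fingers; the grasp point (between the pads) lies 19 mm behind it; z points along the fingers, y is the line along which they close (so a half turn about z gives the same grasp; the last joint's range is limited). The gripper opens to 85 mm and grips with 20 to 120 N. Pads are 22 mm wide; open, the fingers measure 114 mm over their backs; the gripper's body (76 mm by 85 mm) begins 54 mm behind the grasp point. The pads swing forward as they close: fully open they stand 13 mm farther back than shut.
Start: joints at [-86.19, 21.807, 74.336, -0, 83.858, -12.336], TCP at [0.153, -0.528, 0.231] pointing down, gripper open.
Joint ranges: [-178.18, 178.18], [-50.72, 133.34], [12.68, 142.11], [-81.47, 261.47], [9.98, 163.14], [-165.26, 165.26]. Speed limits (degrees/s): [136.94, 136.94, 180, 180, 180, 180].

INTERFACE

Orientations are given as a 3x3 rotation matrix whose columns are the frame's x, y, z axes.
In Python, from rig import monitor, optics, close_job, models gives the robot as it stands.
- The arm moves only by the tool step_arm, never from a script. Its arguments are lists of equal length, an entry for each row: "fingers": the closure, from -1 (fully open) to 1 (shut); "travel": the shift along the tool's x, y, z scaled (see below), a list of three; "twist": the turn about the tool's z scaled (see below). In form: {"fingers": [fingers, ...], "travel": [[tx, ty, tz], ...], "twist": [twist, ...]}. A call has 1 to 10 rows; each row shifts and turns the commanded pose from where the row before left it, along the tool's axes as they then stand; what a row does not reach is not made up. The controller multiplies each number of a shift by 100 mm and each number of a turn by pi rad. A row lasts 1/8 s, in which the tool goes at most 62.5 mm and 10.7 degrees, less where a joint would pass 70% of its speed; a pose out of reach is approached as far as the arm can. A call with a number of a shift or a turn outside -1 to 1 is refused whole. A call with a gripper value outside its range is refused whole. The fingers move at their own pace and stop on an object; "force" is the grip in N (left out, the last holds). Time passes only in rows, so rows that do not move let the fingers close. It gives the time, the measured TCP pose, the force, the opening and the grip force at its end, in the units of the state.
- monitor.observe(): the state, without advancing time (a new reading comes with each control period).
- optics.get_image(name): name is "scene" or "top" or "wrist"; returns (picture, depth): 384x512x3 uint8, blue, green, red; 384x512 float32, m along the optical axis (not along the pixel's ray), 0 where there is no reading.
- optics.get_calibration(name): a dict with "vertical_fov" (degrees; the focal length in pixels is half the picture's height over the tangent of half this angle, whatever the lens; pixels are square), "cx", "cy" (the principal point, pixels), "distortion" ([k1, k2, p1, p2, k3] as OpenCV has them; the pictures are not rectified), "world_from_camera" (4x4, takes a point from camera to world coordinates). Camera axes: x right, y up, looking along -z (the intrinsics and any distortion apply to the point x, -y, -z); pixel columns grow to the right and rows downward; lengths in m; the calibration is good to about 2 mm. A picture is of the moment at which its call begins: read the wrist's pose just before it. get_calibration takes no time and is no camera call; for the wrist camera it gives the pose at the moment of the call.
- close_job(): hands the job in; it is judged then, once.
Trained networks look in the newest picture that a camera, given by its name, has taken for a name from the list of things; names that differ only in an ending like _2 or _b are one class to them, and where a whole thing is asked for, a point or a joint stands for the part that bears it (a point fixed in the world has none). Each returns a list of dicts, best first, with "confidence" (0 to 1); they miss things now and then, are a little off and sometimes report something else, mostly with a low value. They report only what shows in the picture. A call takes as long as a camera call. They do not tell look-alikes from the thing itself.
- models.trace(camera, query): "mask" (384x512 bool, what is visible of it) and "point" ([column, row] in pixels, amid what is visible of it).
- models.landmark_of(camera, query): "point" ([column, row] in pixels: a listed point, or the origin of a listed thing).
The state is a dict: "time_s": time; "q": joint angles; "qvel": joint speeds; "joint_efforts": joint torques, N m; "position": TCP position; "tool_rot": TCP orientation; "ft_force": force on the tool from outside, world axes, zero at the start; "wrist_torque": the same for the moment, N m; "grip_width": finger opening in m; "gripper_force": force on a finger pad.
Only numpy, scipy, OpenCV 4.12 (cv2) and the standard library are available. Lean on these libraries where they do the work, as an engineer would, in place of code of your own. Each camera call takes 0.05 s, during which the arm holds its last target. There are 200 camera calls.

## Working session

There is one attempt and no reset: what is moved stays moved. The work goes in short steps, Python scripts to look and compute and a tool call to move; the robot and the scene stay as the last step left them, time stands still between calls to the robot, and variables do not carry over. Pictures are saved under pics/ and viewed, at most 14 in all, crops included, and the job is handed in when it is done.

Besides the shell and the picture viewer there is one more tool, called after "Emit:" by a JSON object that holds its "method" and its "body". step_arm: Moves the arm, as the interface text tells. Its arguments: {"type":"object","properties":{"fingers":{"type":"array","items":{"type":"number"}},"travel":{"type":"array","items":{"type":"array","items":{"type":"number"}}},"twist":{"type":"array","items":{"type":"number"}},"force":{"type":"number"}},"required":["fingers","travel","twist"]}

```bash
mkdir -p pics; cat > h.py <<'E'
import numpy as np, cv2
from rig import monitor, optics, models
def cal(n):
    c=optics.get_calibration(n); f=192/np.tan(np.radians(c["vertical_fov"])/2)
    K=np.array([[f,0,c["cx"]],[0,f,c["cy"]],[0,0,1]]); return K,np.array(c["distortion"],float),np.array(c["world_from_camera"])
def cloud(n,depth,c=None):
    K,D,T=c or cal(n); h,w=depth.shape
    uv=np.stack(np.meshgrid(np.arange(w),np.arange(h)),-1).reshape(-1,1,2).astype(float)
    p=cv2.undistortPoints(uv,K,D).reshape(-1,2); z=depth.reshape(-1)
    P=np.stack([p[:,0]*z,-p[:,1]*z,-z],1)@T[:3,:3].T+T[:3,3]
    P[z==0]=np.nan
    return P.reshape(h,w,3)
def rayz(n,uv,z,c=None):
    K,D,T=c or cal(n); p=cv2.undistortPoints(np.array(uv,float).reshape(-1,1,2),K,D).reshape(-1,2)
    d=np.stack([p[:,0],-p[:,1],-np.ones(len(p))],1)@T[:3,:3].T
    return T[:3,3]+d*((z-T[2,3])/d[:,2:])
def proj(n,P,c=None):
    K,D,T=c or cal(n); q=(np.array(P,float).reshape(-1,3)-T[:3,3])@T[:3,:3]; q=q*[1,-1,-1]
    return cv2.projectPoints(q,np.zeros(3),np.zeros(3),K,D)[0].reshape(-1,2)
E
python3 - <<'E'
from h import *
s=monitor.observe(); print(s["position"],s["tool_rot"],s["time_s"])
for n in ["top","scene"]:
    im,d=optics.get_image(n); cv2.imwrite(f"pics/{n}0.png",im); np.savez(f"{n}0.npz",im=im,d=d)
    P=cloud(n,d); print(n,cal(n)[2][:3].round(3).tolist())
    for q in ["case_blue","case_green","tray_top","tray_lower","pad_blue","pad_green","mat","stage","oil_bottle"]:
        for r in models.trace(n,q)[:3]:
            m=r["mask"]; X=P[m]; X=X[~np.isnan(X[:,0])]
            print(q,round(r["confidence"],2),np.round(r["point"]),m.sum(),np.median(X,0).round(3) if len(X) else None, np.percentile(X[:,2],[5,95]).round(3) if len(X) else None)
E
```

```text
[ 0.15292426 -0.52800234  0.2307101 ] [[ 9.60561426e-01  2.78067870e-01 -7.83606810e-05]
 [ 2.78067681e-01 -9.60560358e-01  1.47098232e-03]
 [ 3.33762755e-04 -1.43475844e-03 -9.99998915e-01]] 0.0
top [[0.126, 0.972, -0.199, 0.188], [-0.992, 0.123, -0.026, 0.05], [-0.0, 0.201, 0.98, 1.305]]
case_blue 0.65 [150. 187.] 565 [0.425 0.336 0.064] [0.036 0.091]
case_green 0.87 [181. 244.] 551 [0.279 0.236 0.054] [0.031 0.081]
case_green 0.76 [187. 194.] 589 [0.412 0.247 0.064] [0.02  0.091]
tray_top 0.88 [ 93. 174.] 833 [0.444 0.518 0.013] [0.006 0.031]
tray_top 0.67 [179. 168.] 834 [0.492 0.281 0.042] [0.037 0.061]
tray_lower 0.7 [196. 173.] 42 [0.484 0.229 0.039] [0.033 0.044]
mat 0.88 [390. 195.] 4049 [ 0.505 -0.31   0.003] [-0.001  0.008]
stage 0.62 [285. 166.] 3312 [ 0.538 -0.01   0.027] [0.013 0.035]
scene [[-0.852, -0.289, 0.437, 1.106], [0.524, -0.455, 0.72, 1.166], [-0.009, 0.842, 0.539, 0.862]]
case_blue 0.9 [305. 238.] 629 [0.442 0.366 0.056] [0.016 0.087]
case_blue 0.52 [279. 245.] 191 [0.51  0.322 0.026] [0.007 0.038]
case_green 0.9 [324. 205.] 606 [0.294 0.26  0.042] [0.002 0.078]
case_green 0.65 [292. 215.] 357 [0.427 0.267 0.063] [0.045 0.089]
tray_top 0.92 [278. 227.] 661 [0.486 0.276 0.043] [0.035 0.059]
tray_top 0.68 [212. 199.] 1529 [0.555 0.019 0.024] [0.006 0.033]
tray_lower 0.59 [278. 244.] 204 [0.512 0.322 0.026] [0.011 0.037]
tray_lower 0.5 [298. 246.] 8 [0.455 0.327 0.008] [0.007 0.01 ]
pad_blue 0.22 [278. 243.] 193 [0.512 0.322 0.026] [0.013 0.038]
pad_green 0.6 [304. 238.] 605 [0.443 0.364 0.054] [0.017 0.086]
mat 0.58 [191. 164.] 1088 [ 0.505 -0.301  0.002] [-0.002  0.005]
stage 0.8 [213. 198.] 1645 [0.554 0.018 0.021] [-0.     0.033]
oil_bottle 0.48 [288. 254.] 120 [0.519 0.379 0.033] [0.009 0.057]
```

```bash
python3 - <<'E'
from h import *
im=cv2.imread("pics/top0.png"); cv2.imwrite("pics/a.png",cv2.resize(im[110:300,60:460],None,fx=2,fy=2,interpolation=cv2.INTER_CUBIC))
im=cv2.imread("pics/scene0.png"); cv2.imwrite("pics/b.png",cv2.resize(im[150:300,160:360],None,fx=4,fy=4,interpolation=cv2.INTER_CUBIC))
E
```

```text
(no output)
```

View pics/a.png

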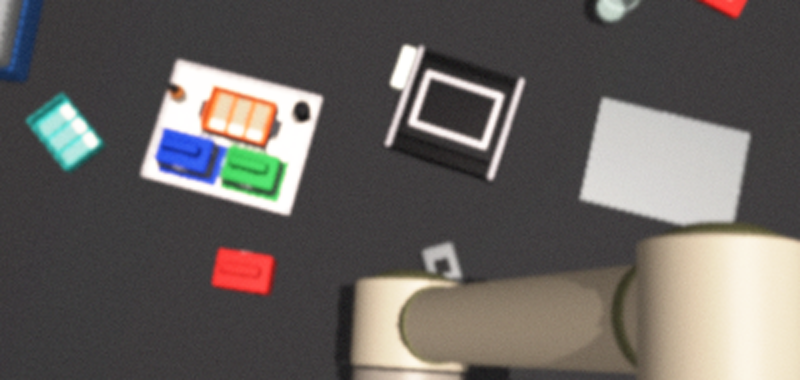

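View pics/b.png

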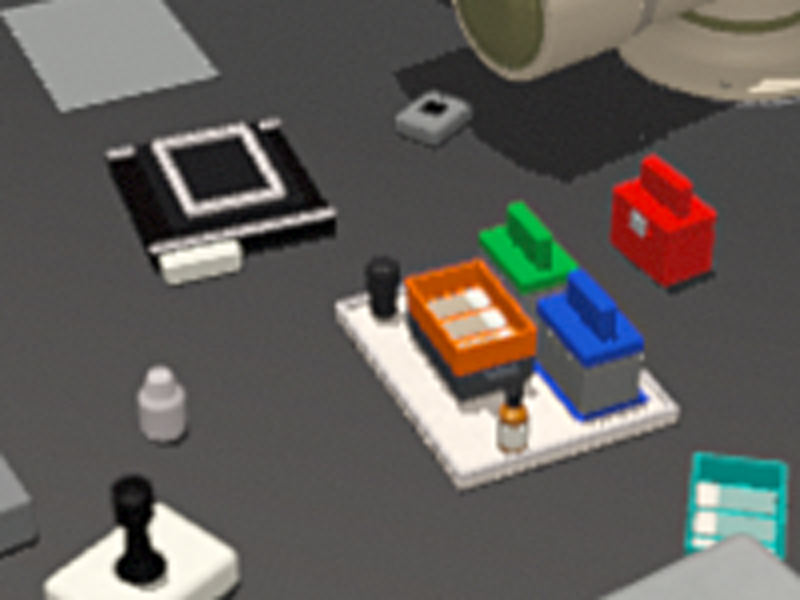

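Emit:
{"method": "step_arm", "body": {"fingers": [-1,-1,-1,-1,-1,-1,-1,-1,-1,-1], "travel": [[0,0,-0.1],[0,0,-0.1],[0,0,-0.1],[0,0,-0.1],[0,0,-0.1],[0,0,-0.1],[0,0,-0.1],[0.5,0.3,0],[0.5,0.3,0],[0.5,0.3,0]], "twist": [-0.053,-0.053,-0.053,-0.053,-0.053,-0.053,-0.053,0,0,0]}}

```text
time_s: 2.25
position: [0.2615, -0.389, 0.3014]
tool_rot: [[0.124, 0.992, 0.0], [0.992, -0.124, -0.0], [-0.0, 0.0, -1.0]]
ft_force: [0.6, -0.0, -1.2]
grip_width: 0.0854
gripper_force: 0.0
```

Emit:
{"method": "step_arm", "body": {"fingers": [-1,-1,-1,-1,-1,-1,-1,-1,-1,-1], "travel": [[0.5,0.3,0],[0.5,0.3,0],[0.5,0.3,0],[0.55,0.08,0],[0.55,0.08,0],[0.55,0.08,0],[0.55,0,0],[0.55,0,0],[0.55,0,0],[0.55,0,0]], "twist": [0,0,0,0,0,0,0,0,0,0]}}

```text
time_s: 3.5
position: [0.4397, 0.1282, 0.3015]
tool_rot: [[0.123, 0.992, 0.001], [0.992, -0.123, -0.0], [-0.0, 0.001, -1.0]]
ft_force: [-0.1, -1.5, -0.8]
grip_width: 0.0854
gripper_force: 0.0
```

```bash
python3 - <<'E'
from h import *
s=monitor.observe(); print(s["position"],s["tool_rot"].round(3) if hasattr(s["tool_rot"],"round") else s["tool_rot"],s["q"],s["time_s"])
c=cal("wrist"); im,d=optics.get_image("wrist"); cv2.imwrite("pics/w1.png",im); np.savez("w1.npz",im=im,d=d,K=c[0],D=c[1],T=c[2]); print(c)
E
```

```text
[0.43967753 0.12819878 0.30150284] [[ 0.123  0.992  0.001]
 [ 0.992 -0.123 -0.   ]
 [-0.     0.001 -1.   ]] [ 1.39239188e+00  9.75181549e+00  7.98299323e+01 -5.11493349e-03
  9.03857799e+01  8.46938611e+00] 3.5
(array([[310.54393091,   0.        , 261.41604615],
       [  0.        , 310.54393091, 191.78014873],
       [  0.        ,   0.        ,   1.        ]]), array([-0.01125346,  0.        ,  0.        ,  0.        ,  0.        ]), array([[ 9.92377092e-01,  1.19123401e-01,  3.15803987e-02,
         4.48855530e-01],
       [-1.23234604e-01,  9.57196588e-01,  2.61892964e-01,
         1.93709767e-01],
       [ 9.68930783e-04, -2.63788376e-01,  9.64580092e-01,
         4.42918603e-01],
       [ 0.00000000e+00,  0.00000000e+00,  0.00000000e+00,
         1.00000000e+00]]))
```

View pics/w1.png

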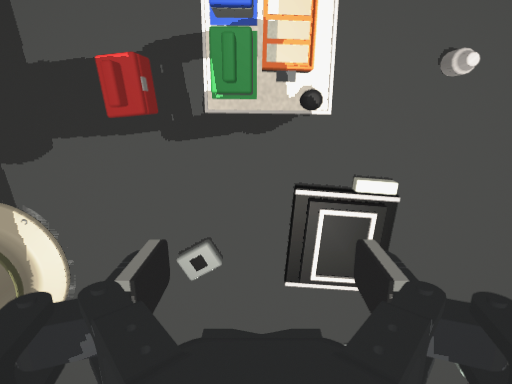

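Emit:
{"method": "step_arm", "body": {"fingers": [-1,-1,-1], "travel": [[0.5,0,0],[0.5,0,0],[0,0,0]], "twist": [0,0,0]}}

```text
time_s: 3.92
position: [0.4518, 0.2279, 0.3009]
tool_rot: [[0.119, 0.993, -0.001], [0.993, -0.119, 0.0], [0.0, -0.001, -1.0]]
ft_force: [-0.4, -0.7, -1.1]
grip_width: 0.0856
gripper_force: 0.0
```

```bash
cat >> h.py <<'E'
def rect(P,m,zlo,zhi,name=""):
    ok=m&(P[...,2]>zlo)&(P[...,2]<zhi)
    n,l,st,_=cv2.connectedComponentsWithStats(ok.astype(np.uint8))
    if n<2: print(name,"none"); return
    ok=l==1+np.argmax(st[1:,4]); X=P[ok]
    (cx,cy),(w,h),a=cv2.minAreaRect((X[:,:2]*1000).astype(np.float32))
    if w>h: w,h,a=h,w,a-90
    print(name,"c %.1f %.1f size %.1f %.1f ang(short axis) %.1f z %s n %d"%(cx,cy,w,h,(a+90)%180-90,(np.percentile(X[:,2],[5,50,95])*1000).round(1),len(X)))
def cols(im):
    hsv=cv2.cvtColor(cv2.GaussianBlur(im,(3,3),0),cv2.COLOR_BGR2HSV); H,S,V=hsv[...,0],hsv[...,1],hsv[...,2]
    sat=(S>130)&(V>40)
    return dict(blue=sat&(H>105)&(H<130),green=sat&(H>45)&(H<80),orange=sat&(H>5)&(H<20),white=(S<60)&(V>150))
E
python3 - <<'E'
from h import *
s=monitor.observe(); print(s["position"],s["time_s"])
c=cal("wrist"); im,d=optics.get_image("wrist"); cv2.imwrite("pics/w2.png",im); np.savez("w2.npz",im=im,d=d,K=c[0],D=c[1],T=c[2])
z=np.load("w1.npz"); t=np.load("top0.npz")
for nm,im,d,c in [("w2",im,d,c),("w1",z["im"],z["d"],(z["K"],z["D"],z["T"])),("top",t["im"],t["d"],cal("top"))]:
    P=cloud("x",d,c); C=cols(im)
    for q in ["blue","green"]:
        rect(P,C[q],.055,.073,nm+q+" lid"); rect(P,C[q],.078,.1,nm+q+" bar"); rect(P,C[q],.0,.016,nm+q+" pad")
    rect(P,C["orange"],.052,.07,nm+" rim"); rect(P,C["white"],.026,.045,nm+" stage"); rect(P,C["white"],.003,.018,nm+" rack")
t=np.load("top0.npz");P=cloud("top",t["d"]);h=cv2.cvtColor(t["im"],cv2.COLOR_BGR2HSV)
rect(P,(h[...,1]<50)&(h[...,2]>100)&(P[...,0]>.3)&(P[...,1]<-.15),-.01,.012,"mat")
E
```

```text
[0.45183941 0.22793415 0.30086363] 3.925
w2blue lid c 433.3 341.0 size 46.9 70.0 ang(short axis) -7.3 z [61.2 62.7 64.3] n 1980
w2blue bar c 433.2 341.2 size 14.2 48.4 ang(short axis) -7.9 z [85.6 88.5 89.9] n 655
w2blue pad c 432.2 339.5 size 57.0 81.5 ang(short axis) -9.0 z [ 7.3  8.7 10.3] n 391
w2green lid c 421.4 251.5 size 45.7 69.3 ang(short axis) -6.9 z [61.1 62.6 64.1] n 1384
w2green bar c 420.5 250.4 size 14.1 49.2 ang(short axis) -8.1 z [85.3 88.3 89.6] n 546
w2green pad c 428.4 284.1 size 27.3 62.1 ang(short axis) 58.0 z [ 7.4  8.5 10. ] n 184
w2 rim c 491.2 278.2 size 59.2 90.1 ang(short axis) -8.8 z [53.1 58.4 59.9] n 510
w2 stage c 757.2 349.3 size 37.2 70.1 ang(short axis) 4.8 z [26.2 27.1 28.4] n 1276
w2 rack c 470.6 289.1 size 170.9 209.8 ang(short axis) -7.6 z [ 5.5  7.1 13. ] n 8898
w1blue lid c 429.7 307.5 size 6.3 46.3 ang(short axis) 84.9 z [56.1 61.9 63.7] n 292
w1blue bar none
w1blue pad c 428.4 309.8 size 26.9 59.2 ang(short axis) 88.2 z [ 7.2  8.9 10.8] n 398
w1green lid c 421.0 249.2 size 46.0 69.7 ang(short axis) -7.4 z [61.2 62.8 64.4] n 1892
w1green bar
[... 508 characters left out ...]
lue bar c 432.0 339.9 size 17.4 50.3 ang(short axis) -8.4 z [80.9 89.6 93.4] n 118
topblue pad c 827.4 1.4 size 10.0 170.5 ang(short axis) -2.0 z [ 2.5  9.8 15.6] n 117
topgreen lid c 415.7 248.7 size 44.9 70.2 ang(short axis) -8.7 z [59.7 63.9 67.4] n 306
topgreen bar c 417.8 249.4 size 13.8 50.7 ang(short axis) -7.7 z [82.1 89.3 94.2] n 108
topgreen pad none
top rim c 481.3 235.9 size 5.5 57.3 ang(short axis) 82.1 z [52.9 58.5 63.4] n 31
top stage c 870.1 189.5 size 82.4 159.9 ang(short axis) -0.5 z [31.6 35.8 40.1] n 1378
top rack c 471.3 291.2 size 176.7 216.5 ang(short axis) -7.8 z [ 4.7  9.1 15.4] n 2057
mat c 505.3 -312.8 size 158.5 217.1 ang(short axis) -6.5 z [-1.3  3.1  7.5] n 4122
```

View pics/w2.png

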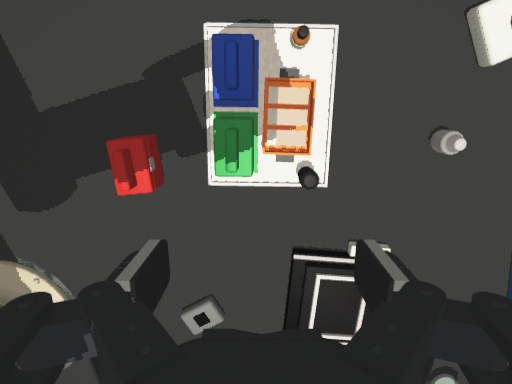

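```bash
cat > plan.py <<'E'
import sys,numpy as np
from rig import monitor
s=monitor.observe(); R=np.array(s["tool_rot"]); p=np.array(s["position"])
x,y,z,a=[float(v) for v in sys.argv[1:5]]  # mm, tool-y angle deg
cur=np.degrees(np.arctan2(R[1,1],R[0,1])); da=(a-cur+180)%360-180
r=np.radians(a); ty=np.array([np.cos(r),np.sin(r)]); tx=np.array([-ty[1],ty[0]])
d=np.array([x,y])/1000-p[:2]
print("now",p.round(4),"yaw %.2f t=%.2f"%(cur,s["time_s"]),"| twist total %.4f"%(-da/180),"then tx %.3f ty %.3f tz %.3f (in 100mm)"%(d@tx*10,d@ty*10,(p[2]-z/1000)*10))
E
sed -i 's/tx=np.array(\[-ty\[1\],ty\[0\]\])/tx=np.array([-ty[1],ty[0]])/' plan.py; python3 plan.py 420.5 250 68 -7.8
```

```text
now [0.4519 0.2265 0.301 ] yaw -6.93 t=3.98 | twist total 0.0048 then tx 0.191 ty -0.343 tz 2.330 (in 100mm)
```

Emit:
{"method": "step_arm", "body": {"fingers": [-0.4,-0.4,-0.4,-0.4,-0.4,-0.4,-0.4], "travel": [[0.0,0.0,0.3],[0.19,-0.34,0.3],[0,0,0.5],[0,0,0.5],[0,0,0.3],[0,0,0.2],[0,0,0]], "twist": [0.005,0,0,0,0,0,0], "force": 30}}

```text
time_s: 4.85
position: [0.4207, 0.248, 0.0907]
tool_rot: [[0.14, 0.99, -0.002], [0.99, -0.14, -0.001], [-0.001, -0.002, -1.0]]
ft_force: [-0.4, -0.3, 0.6]
grip_width: 0.0599
gripper_force: 0.0
```

```bash
python3 plan.py 420.5 250 66.5 -7.8; python3 - <<'E'
from h import *
c=cal("wrist"); im,d=optics.get_image("wrist"); cv2.imwrite("pics/w3.png",im)
E
```

```text
now [0.4207 0.248  0.0907] yaw -8.05 t=4.85 | twist total -0.0014 then tx 0.020 ty -0.005 tz 0.242 (in 100mm)
```

View pics/w3.png

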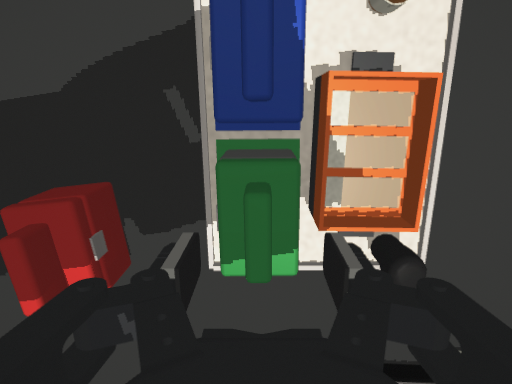

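Emit:
{"method": "step_arm", "body": {"fingers": [-0.4,-0.4,1,1,1,1,1,1], "travel": [[0.02,0,0.12],[0,0,0.12],[0,0,0],[0,0,0],[0,0,0],[0,0,0],[0,0,0],[0,0,0]], "twist": [0,0,0,0,0,0,0,0], "force": 40}}

```text
time_s: 5.9
position: [0.4213, 0.2511, 0.0674]
tool_rot: [[0.139, 0.99, -0.0], [0.99, -0.139, -0.0], [-0.0, -0.0, -1.0]]
ft_force: [-0.1, -0.4, -1.6]
grip_width: 0.0133
gripper_force: 43.2
```

```bash
python3 plan.py 499.6 -362.5 200 -6.5
```

```text
now [0.4213 0.2511 0.0674] yaw -7.97 t=5.90 | twist total -0.0082 then tx -6.008 ty 1.473 tz -1.326 (in 100mm)
```

Emit:
{"method": "step_arm", "body": {"fingers": [1,1,1,1,1,1,1,1,1,1], "travel": [[0,0,-0.13],[0,0,-0.4],[0,0,-0.4],[0,0,-0.4],[-0.3,0.07,0],[-0.5,0.123,0],[-0.5,0.123,0],[-0.5,0.123,0],[-0.5,0.123,0],[-0.5,0.123,0]], "twist": [0,0,0,0,-0.008,0,0,0,0,0]}}

```text
time_s: 7.15
position: [0.4566, -0.0366, 0.2013]
tool_rot: [[0.114, 0.993, 0.001], [0.994, -0.114, -0.0], [-0.0, 0.001, -1.0]]
ft_force: [1.2, 0.5, -1.9]
grip_width: 0.0134
gripper_force: 43.3
```

Emit:
{"method": "step_arm", "body": {"fingers": [1,1,1,1,1,1,1,1,1], "travel": [[-0.5,0.123,0],[-0.5,0.123,0],[-0.5,0.123,0],[-0.5,0.123,0],[-0.5,0.123,0],[-0.5,0.123,0],[-0.2,0.05,0],[0,0,0],[0,0,0]], "twist": [0,0,0,0,0,0,0,0,0]}}

```text
time_s: 8.28
position: [0.4985, -0.3609, 0.2008]
tool_rot: [[0.113, 0.994, -0.0], [0.994, -0.113, 0.0], [0.0, -0.0, -1.0]]
ft_force: [0.8, 0.4, -1.6]
grip_width: 0.0128
gripper_force: 43.2
```

```bash
python3 plan.py 499.6 -362.5 61.5 -6.5;python3 - <<'E'
from h import *
c=cal("wrist"); im,d=optics.get_image("wrist"); cv2.imwrite("pics/w4.png",im); P=cloud("x",d,c); h=cv2.cvtColor(im,cv2.COLOR_BGR2HSV)
np.savez("w4.npz",im=im,d=d,K=c[0],D=c[1],T=c[2])
rect(P,(h[...,1]<50)&(h[...,2]>90),-.006,.008,"mat")
E
```

```text
now [ 0.4985 -0.3609  0.2008] yaw -6.50 t=8.28 | twist total -0.0000 then tx -0.015 ty 0.013 tz 1.393 (in 100mm)
mat c 532.4 -367.9 size 386.7 670.9 ang(short axis) 75.0 z [-2.4 -1.1  2.2] n 121533
```

View pics/w4.png

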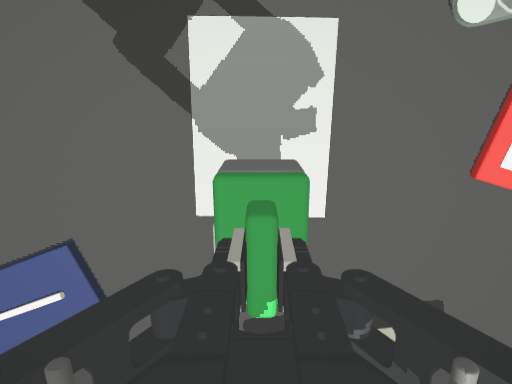

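```bash
python3 - <<'E'
from h import *
z=np.load("w4.npz"); print(rayz("x",[[190,18],[337,19],[326,217],[196,217]],.003,(z["K"],z["D"],z["T"])).round(3))
E
```

```text
[[ 0.447 -0.203  0.003]
 [ 0.591 -0.22   0.003]
 [ 0.568 -0.426  0.003]
 [ 0.418 -0.409  0.003]]
```

Emit:
{"method": "step_arm", "body": {"fingers": [1,1,1,1,1,-0.5,-0.5,-0.5,-0.5], "travel": [[0,0,0.5],[0,0,0.5],[0,0,0.25],[0,0,0.15],[0,0,0],[0,0,0],[0,0,0],[0,0,-0.3],[0,0,-0.5]], "twist": [0,0,0,0,0,0,0,0,0]}}

```text
time_s: 9.45
position: [0.4982, -0.3614, 0.1404]
tool_rot: [[0.114, 0.993, -0.002], [0.993, -0.114, 0.002], [0.002, -0.002, -1.0]]
ft_force: [0.0, -1.4, 0.9]
grip_width: 0.0639
gripper_force: 0.0
```

```bash
python3 plan.py 433.2 341 180 -7.8;python3 - <<'E'
from h import *
c=cal("wrist"); im,d=optics.get_image("wrist"); cv2.imwrite("pics/w5.png",im); P=cloud("x",d,c)
C=cols(im); rect(P,C["green"],.05,.065,"lid"); rect(P,C["green"],.07,.1,"bar")
E
```

```text
now [ 0.4982 -0.3614  0.1404] yaw -6.54 t=9.45 | twist total 0.0070 then tx 6.871 ty -1.597 tz -0.396 (in 100mm)
lid c 500.1 -362.7 size 46.1 71.0 ang(short axis) -6.4 z [54.2 55.6 56.8] n 2779
bar c 500.2 -362.7 size 14.0 49.2 ang(short axis) -6.3 z [78.4 81.3 82.5] n 1395
```

Emit:
{"method": "step_arm", "body": {"fingers": [-0.5,-0.5,-0.5,-0.5,-0.5,-0.5,-0.5,-0.5,-0.5,-0.5], "travel": [[0,0,-0.4],[0.53,-0.123,0],[0.53,-0.123,0],[0.53,-0.123,0],[0.53,-0.123,0],[0.53,-0.123,0],[0.53,-0.123,0],[0.53,-0.123,0],[0.53,-0.123,0],[0.53,-0.123,0]], "twist": [0.007,0,0,0,0,0,0,0,0,0]}}

```text
time_s: 10.75
position: [0.4534, 0.1275, 0.1809]
tool_rot: [[0.136, 0.991, 0.002], [0.991, -0.136, 0.0], [0.0, 0.002, -1.0]]
ft_force: [0.1, -0.4, -0.2]
grip_width: 0.0641
gripper_force: 0.0
```

Emit:
{"method": "step_arm", "body": {"fingers": [-0.5,-0.5,-0.5,-0.5,-0.5,-0.5,-0.5], "travel": [[0.53,-0.123,0],[0.53,-0.123,0],[0.53,-0.123,0],[0.3,-0.07,0],[0.21,-0.05,0.2],[0,0,0.4],[0,0,0]], "twist": [0,0,0,0,0,0,0]}}

```text
time_s: 11.62
position: [0.4325, 0.3401, 0.1186]
tool_rot: [[0.135, 0.991, -0.004], [0.991, -0.135, -0.002], [-0.003, -0.004, -1.0]]
ft_force: [-0.2, 0.3, 0.4]
grip_width: 0.064
gripper_force: 0.0
```

```bash
python3 plan.py 433.5 341 67 -7.8
```

```text
now [0.4325 0.3401 0.1186] yaw -7.77 t=11.62 | twist total 0.0002 then tx 0.010 ty 0.009 tz 0.516 (in 100mm)
```

Emit:
{"method": "step_arm", "body": {"fingers": [-0.5,-0.5,-0.5,1,1,1,1,1,1], "travel": [[0.01,0.01,0.3],[0,0,0.2],[0,0,0.01],[0,0,0],[0,0,0],[0,0,0],[0,0,0],[0,0,0],[0,0,0]], "twist": [0,0,0,0,0,0,0,0,0]}}

```text
time_s: 12.75
position: [0.4349, 0.3414, 0.0698]
tool_rot: [[0.136, 0.991, 0.001], [0.991, -0.136, 0.0], [0.0, 0.0, -1.0]]
ft_force: [-1.2, 0.6, 6.1]
grip_width: 0.0132
gripper_force: 46.5
```

```bash
python3 plan.py 512 -263.5 210 -6.6
```

```text
now [0.4349 0.3414 0.0698] yaw -7.79 t=12.75 | twist total -0.0066 then tx -5.920 ty 1.462 tz -1.402 (in 100mm)
```

Emit:
{"method": "step_arm", "body": {"fingers": [1,1,1,1], "travel": [[0,0,-0.3],[0,0,-0.5],[0,0,-0.6],[0,0,0]], "twist": [0,0,0,0]}}

```text
time_s: 13.25
position: [0.4362, 0.3421, 0.2134]
tool_rot: [[0.135, 0.991, 0.008], [0.991, -0.135, 0.004], [0.005, 0.007, -1.0]]
ft_force: [0.0, -0.4, -2.2]
grip_width: 0.0131
gripper_force: 45.5
```

```bash
python3 plan.py 512 -263.5 210 -6.6;python3 - <<'E'
from h import *
c=cal("wrist"); im,d=optics.get_image("wrist"); cv2.imwrite("pics/w6.png",im); P=cloud("x",d,c)
C=cols(im); rect(P,C["blue"],.17,.198,"lid"); rect(P,C["blue"],.2,.3,"bar")
E
```

```text
now [0.4362 0.3421 0.2134] yaw -7.79 t=13.25 | twist total -0.0066 then tx -5.929 ty 1.449 tz 0.034 (in 100mm)
lid none
bar c 437.7 347.3 size 47.5 60.8 ang(short axis) -7.7 z [205.1 207.2 233. ] n 8216
```

View pics/w6.png

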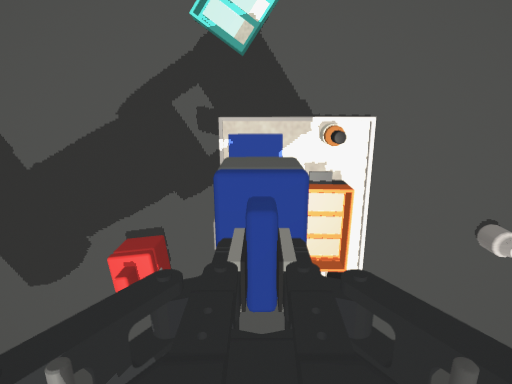

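Emit:
{"method": "step_arm", "body": {"fingers": [1,1,1,1,1,1,1,1,1,1], "travel": [[-0.3,0.07,0],[-0.5,0.123,0],[-0.5,0.123,0],[-0.5,0.123,0],[-0.5,0.123,0],[-0.5,0.123,0],[-0.5,0.123,0],[-0.5,0.123,0],[-0.5,0.123,0],[-0.5,0.123,0]], "twist": [-0.007,0,0,0,0,0,0,0,0,0]}}

```text
time_s: 14.55
position: [0.4958, -0.1504, 0.2073]
tool_rot: [[0.114, 0.993, -0.003], [0.993, -0.114, 0.002], [0.002, -0.003, -1.0]]
ft_force: [1.9, 0.2, -1.2]
grip_width: 0.0133
gripper_force: 45.5
```

Emit:
{"method": "step_arm", "body": {"fingers": [1,1,1,1,1,1], "travel": [[-0.5,0.123,0],[-0.5,0.123,0],[-0.13,0.02,0.2],[0,0,0.5],[0,0,0],[0,0,0]], "twist": [0,0,0,0,0,0]}}

```text
time_s: 15.3
position: [0.5103, -0.2644, 0.1401]
tool_rot: [[0.114, 0.994, 0.0], [0.994, -0.114, -0.0], [-0.0, 0.0, -1.0]]
ft_force: [0.5, 0.1, -0.9]
grip_width: 0.0129
gripper_force: 45.5
```

```bash
python3 plan.py 512 -263.5 63.5 -6.6;python3 - <<'E'
from h import *
c=cal("wrist"); im,d=optics.get_image("wrist"); P=cloud("x",d,c)
C=cols(im); rect(P,C["blue"],.11,.15,"lid")
E
```

```text
now [ 0.5103 -0.2644  0.1401] yaw -6.52 t=15.30 | twist total 0.0005 then tx 0.011 ty 0.016 tz 0.766 (in 100mm)
lid c 512.9 -247.8 size 37.9 47.0 ang(short axis) 83.8 z [131.1 133.1 136.2] n 4979
```

Emit:
{"method": "step_arm", "body": {"fingers": [1,1,1,1,-0.5,-0.5,-0.5,-0.5], "travel": [[0.01,0.01,0.4],[0,0,0.25],[0,0,0.12],[0,0,0],[0,0,0],[0,0,0],[0,0,-0.4],[0,0,-0.5]], "twist": [0,0,0,0,0,0,0,0]}}

```text
time_s: 16.35
position: [0.5108, -0.2632, 0.1532]
tool_rot: [[0.114, 0.993, -0.001], [0.993, -0.114, 0.001], [0.001, -0.001, -1.0]]
ft_force: [0.4, -0.4, -0.2]
grip_width: 0.064
gripper_force: 0.0
```

Emit:
{"method": "step_arm", "body": {"fingers": [-0.5,-0.5,-0.5,-0.5], "travel": [[0,0,-0.5],[0,0,-0.5],[0,0,0],[0,0,0]], "twist": [0,0,0,0]}}

```text
time_s: 16.85
position: [0.5108, -0.2632, 0.2519]
tool_rot: [[0.114, 0.994, -0.0], [0.994, -0.114, 0.0], [0.0, -0.001, -1.0]]
ft_force: [-1.1, 1.0, -1.1]
grip_width: 0.0644
gripper_force: 0.0
```

```bash
python3 plan.py 492.0 278.0 250 -7.8;python3 - <<'E'
from h import *
c=cal("wrist"); im,d=optics.get_image("wrist"); P=cloud("x",d,c);cv2.imwrite("pics/w7.png",im)
C=cols(im); rect(P,C["blue"],.045,.07,"lid"); rect(P,C["blue"],.07,.12,"bar");rect(P,C["green"],.05,.07,"glid")
E
```

```text
now [ 0.5108 -0.2632  0.2519] yaw -6.53 t=16.85 | twist total 0.0070 then tx 5.337 ty -0.921 tz 0.019 (in 100mm)
lid c 512.5 -263.6 size 46.4 70.2 ang(short axis) -6.7 z [54.1 55.5 56.9] n 1229
bar c 513.0 -264.0 size 13.6 49.5 ang(short axis) -6.7 z [78.7 81.2 82.6] n 657
glid c 483.3 -370.4 size 15.8 49.2 ang(short axis) -5.0 z [54.3 55.5 56.6] n 268
```

Emit:
{"method": "step_arm", "body": {"fingers": [-1,-1,-1,-1,-1,-1,-1,-1,-1,-1], "travel": [[0.5,-0.1,0],[0.5,-0.1,0],[0.5,-0.1,0],[0.5,-0.1,0],[0.5,-0.1,0],[0.5,-0.1,0],[0.5,-0.1,0],[0.5,-0.11,0],[0.5,-0.11,0],[0,0,0]], "twist": [0.007,0,0,0,0,0,0,0,0,0], "force": 30}}

```text
time_s: 18.15
position: [0.4788, 0.1974, 0.251]
tool_rot: [[0.131, 0.991, -0.003], [0.991, -0.131, -0.0], [-0.0, -0.003, -1.0]]
ft_force: [-0.3, -0.6, -0.1]
grip_width: 0.0852
gripper_force: 0.0
```

```bash
python3 - <<'E'
from h import *
c=cal("wrist"); im,d=optics.get_image("wrist"); P=cloud("x",d,c);cv2.imwrite("pics/w8.png",im); np.savez("w8.npz",im=im,d=d,K=c[0],D=c[1],T=c[2])
C=cols(im); rect(P,C["orange"],.05,.07,"rim");  rect(P,C["blue"],.0,.02,"bpad");rect(P,C["green"],.0,.02,"gpad")
E
python3 plan.py 491 278 50 -7.8
```

```text
rim c 491.5 277.8 size 59.1 89.6 ang(short axis) -8.7 z [52.1 58.3 59.9] n 864
bpad c 431.7 339.9 size 58.2 81.9 ang(short axis) -7.7 z [ 7.6  8.9 10.2] n 3971
gpad c 419.6 250.5 size 57.2 81.0 ang(short axis) -7.5 z [7.3 8.6 9.9] n 3090
now [0.4792 0.1958 0.2511] yaw -7.64 t=18.20 | twist total 0.0009 then tx 0.831 ty 0.005 tz 2.011 (in 100mm)
```

View pics/w8.png

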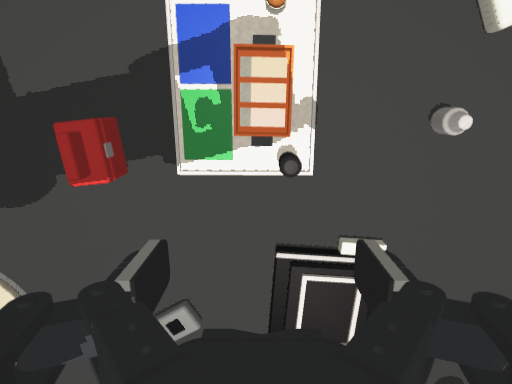

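Emit:
{"method": "step_arm", "body": {"fingers": [-1,-1,-1,-1,-1,-1,-1,-1], "travel": [[0,0,0],[0.4,0,0],[0.43,0,0],[0,0,0.4],[0,0,0.4],[0,0,0.4],[0,0,0],[0,0,0]], "twist": [0.005,0,0,0,0,0,0,0]}}

```text
time_s: 19.2
position: [0.4934, 0.2764, 0.1339]
tool_rot: [[0.152, 0.988, 0.002], [0.988, -0.152, 0.001], [0.001, 0.002, -1.0]]
ft_force: [-0.1, -0.1, 0.3]
grip_width: 0.0853
gripper_force: 0.0
```

```bash
python3 - <<'E'
from h import *
c=cal("wrist"); im,d=optics.get_image("wrist"); P=cloud("x",d,c);cv2.imwrite("pics/w9.png",im); np.savez("w9.npz",im=im,d=d,K=c[0],D=c[1],T=c[2])
C=cols(im); rect(P,C["orange"],.05,.07,"rim")
E
python3 plan.py 491.3 278 42 -8.5
```

```text
rim c 491.2 277.9 size 59.6 90.5 ang(short axis) -9.1 z [51.  58.2 59.6] n 1946
now [0.4935 0.2766 0.1342] yaw -8.75 t=19.25 | twist total -0.0014 then tx 0.010 ty -0.024 tz 0.922 (in 100mm)
```

View pics/w9.png

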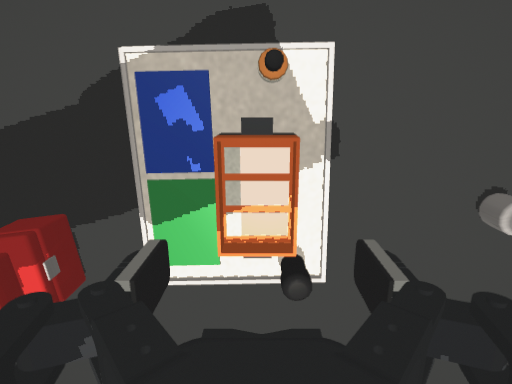

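Emit:
{"method": "step_arm", "body": {"fingers": [-1,-1,-1,-1,-1,1,1,1,1], "travel": [[0.01,-0.02,0.4],[0,0,0.25],[0,0,0.16],[0,0,0.1],[0,0,0],[0,0,0],[0,0,0],[0,0,0],[0,0,0]], "twist": [0,0,0,0,0,0,0,0,0], "force": 30}}

```text
time_s: 20.38
position: [0.491, 0.2783, 0.0423]
tool_rot: [[0.151, 0.989, 0.002], [0.989, -0.151, 0.001], [0.001, 0.002, -1.0]]
ft_force: [-0.3, -1.0, 5.9]
grip_width: 0.059
gripper_force: 32.8
```

```bash
python3 - <<'E'
from h import *
z=np.load("w8.npz"); c=(z["K"],z["D"],z["T"])
C=cols(z["im"]); 
P=cloud("x",z["d"],c); rect(P,C["white"]&(P[...,1]<.2),.03,.045,"stage")
z=np.load("w1.npz"); c=(z["K"],z["D"],z["T"])
# frame outer corners in w1
print(rayz("x",[[318,209],[376,209],[373,283],[311,281]],.035,c).round(4))
c=cal("wrist"); im,d=optics.get_image("wrist"); P=cloud("x",d,c);cv2.imwrite("pics/w10.png",im)
C=cols(im); rect(P,C["orange"],.05,.07,"rim")
E
python3 plan.py 491 278 200 -8.5
```

```text
stage c 538.2 1.2 size 68.5 83.0 ang(short axis) -11.6 z [32.1 33.5 34.7] n 478
[[ 0.5101  0.0488  0.035 ]
 [ 0.59    0.0388  0.035 ]
 [ 0.5827 -0.0769  0.035 ]
 [ 0.4915 -0.062   0.035 ]]
rim c 492.4 279.5 size 60.4 86.9 ang(short axis) -8.6 z [51.2 58.3 59.5] n 4469
now [0.491  0.2783 0.0423] yaw -8.69 t=20.43 | twist total -0.0011 then tx -0.003 ty 0.000 tz -1.577 (in 100mm)
```

View pics/w10.png

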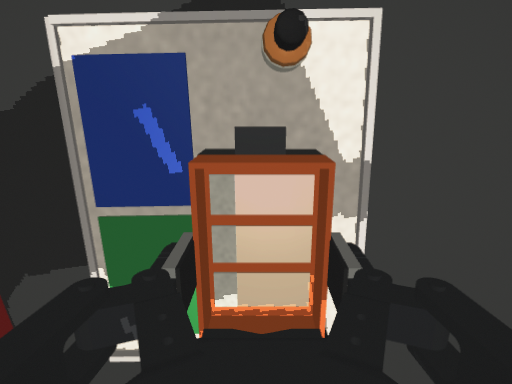

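Emit:
{"method": "step_arm", "body": {"fingers": [1,1,1,1], "travel": [[0,0,-0.05],[0,0,-0.05],[0,0,-0.05],[0,0,0]], "twist": [0,0,0,0]}}

```text
time_s: 20.92
position: [0.4907, 0.2782, 0.0567]
tool_rot: [[0.151, 0.989, 0.001], [0.989, -0.151, 0.0], [0.0, 0.001, -1.0]]
ft_force: [0.2, 0.7, -2.6]
grip_width: 0.0594
gripper_force: 32.9
```

```bash
python3 - <<'E'
from h import *
s=monitor.observe(); print(s["position"],s["grip_width"],s["ft_force"])
c=cal("wrist"); im,d=optics.get_image("wrist"); P=cloud("x",d,c);cv2.imwrite("pics/w11.png",im)
C=cols(im); rect(P,C["orange"],.06,.09,"rim")
# lug depth ahead of tray (pixels around col 260,row 135)
for r in [130,135,140,145,150,155]: print(r,P[r,260].round(4),im[r,260])
E
```

```text
[0.49073339 0.27821652 0.05674503] 0.059408316496241724 [ 0.20493267  0.65808863 -2.64062092]
rim c 491.9 278.2 size 60.3 89.3 ang(short axis) -8.6 z [60.9 71.4 73.8] n 5867
130 [0.4995 0.3322 0.0362] [52 51 51]
135 [0.4991 0.3298 0.0367] [51 51 50]
140 [0.4987 0.3272 0.0358] [51 51 50]
145 [0.4983 0.3248 0.0373] [50 50 50]
150 [0.4979 0.3221 0.0366] [51 50 50]
155 [0.498  0.3221 0.0538] [ 32  58 118]
```

Emit:
{"method": "step_arm", "body": {"fingers": [1,1,1,1,1,1,1,1,1,1], "travel": [[0,0,-0.2],[0,0,-0.5],[0,0,-0.6],[0,0,-0.6],[-0.3,0.08,0],[-0.5,0.12,0],[-0.5,0.12,0],[-0.5,0.12,0],[-0.5,0.12,0],[-0.5,0.12,0]], "twist": [0,0,0,0,0,0,0,0,0,0]}}

```text
time_s: 22.22
position: [0.5152, -0.0105, 0.2462]
tool_rot: [[0.151, 0.989, -0.0], [0.989, -0.151, 0.0], [0.0, -0.0, -1.0]]
ft_force: [0.8, 0.1, -2.5]
grip_width: 0.0591
gripper_force: 33.4
```

Emit:
{"method": "step_arm", "body": {"fingers": [1,1,1,1,1,1], "travel": [[-0.5,0.12,0],[-0.5,0.12,0],[-0.4,0.1,0],[-0.3,0.05,0],[0,0,0],[0,0,0]], "twist": [-0.006,0,0,0,0,0]}}

```text
time_s: 22.98
position: [0.5305, -0.1821, 0.2461]
tool_rot: [[0.132, 0.991, -0.001], [0.991, -0.132, 0.001], [0.001, -0.001, -1.0]]
ft_force: [-1.2, 0.4, -1.3]
grip_width: 0.0591
gripper_force: 33.4
```

```bash
python3 - <<'E'
from h import *
s=monitor.observe(); print(s["position"],s["grip_width"],s["time_s"])
c=cal("wrist"); im,d=optics.get_image("wrist"); P=cloud("x",d,c);cv2.imwrite("pics/w12.png",im); np.savez("w12.npz",im=im,d=d,K=c[0],D=c[1],T=c[2])
C=cols(im); rect(P,C["white"],.029,.045,"stage")
E
```

```text
[ 0.5304687  -0.18206986  0.24610948] 0.05912294221887592 22.975
stage c 535.7 -38.3 size 61.6 81.7 ang(short axis) 79.0 z [32.4 33.9 35.2] n 1014
```

View pics/w12.png

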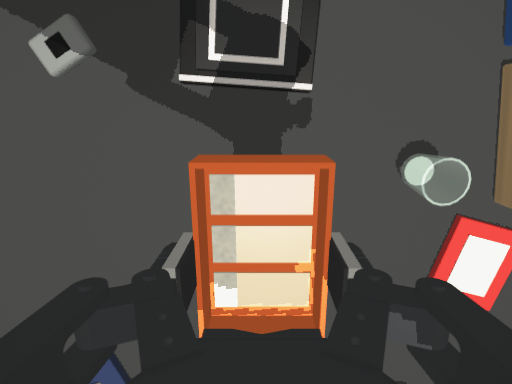

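Emit:
{"method": "step_arm", "body": {"fingers": [1,1,1,1], "travel": [[0.4,0,0],[0.38,0,0],[0,0,0],[0,0,0]], "twist": [0.015,0,0,0]}}

```text
time_s: 23.52
position: [0.5427, -0.1053, 0.2464]
tool_rot: [[0.178, 0.984, 0.0], [0.984, -0.178, -0.0], [-0.0, 0.0, -1.0]]
ft_force: [0.8, 0.6, -2.3]
grip_width: 0.059
gripper_force: 33.4
```

```bash
cat > stage.py <<'E'
from h import *
c=cal("wrist"); im,d=optics.get_image("wrist"); P=cloud("x",d,c);cv2.imwrite("pics/w13.png",im); np.savez("w13.npz",im=im,d=d,K=c[0],D=c[1],T=c[2])
hsv=cv2.cvtColor(im,cv2.COLOR_BGR2HSV)
m=(hsv[...,1]<70)&(hsv[...,2]>90)&(P[...,2]>.028)&(P[...,2]<.042)
n,l,st,ce=cv2.connectedComponentsWithStats(m.astype(np.uint8))
for i in np.argsort(-st[1:,4])[:5]+1:
    X=P[l==i]; (r)=cv2.minAreaRect((X[:,:2]*1000).astype(np.float32)); print(st[i],np.round(r[0],1),np.round(r[1],1),round(r[2],1),np.median(X[:,2]).round(4))
rim=cols(im)["orange"]; rect(P,rim,.22,.27,"tray rim")
E
python3 stage.py; python3 plan.py 540 -10 246 -10.5
```

```text
[ 206   28   77  110 2200] [540.6 -14. ] [112.4  81.8] 78.5 0.0336
[417 221  30  29 313] [ 735.8 -229.6] [42.6 17.8] 42.9 0.0353
[404 210  32  32 198] [ 716.2 -208.3] [46.1 19.4] 45.8 0.0354
[282 137   9   8  43] [576.9 -82.2] [8.  9.2] 80.7 0.0288
[437 214   1   1   1] [ 738.4 -197.4] [0. 0.] 0.0 0.0418
tray rim c 544.0 -105.2 size 60.7 89.3 ang(short axis) -10.1 z [242.2 248.8 263.2] n 12487
now [ 0.5426 -0.1058  0.2464] yaw -10.30 t=23.57 | twist total 0.0011 then tx 0.937 ty -0.200 tz 0.004 (in 100mm)
```

View pics/w13.png

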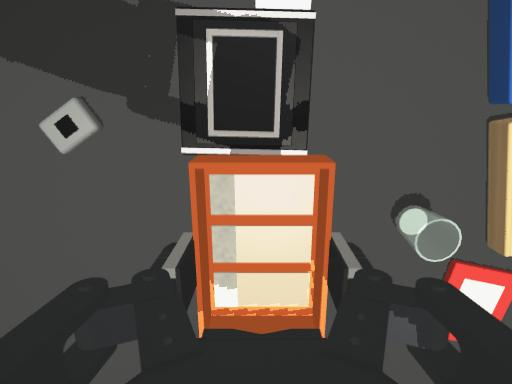

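```bash
python3 plan.py 540.6 -14 43 -11.5
```

```text
now [ 0.5426 -0.1058  0.2464] yaw -10.30 t=23.57 | twist total 0.0066 then tx 0.895 ty -0.203 tz 2.034 (in 100mm)
```

Emit:
{"method": "step_arm", "body": {"fingers": [1,1,1,1,1,1,1,1], "travel": [[0,0,0],[0.45,-0.1,0],[0.445,-0.1,0],[0,0,0.4],[0,0,0.5],[0,0,0.5],[0,0,0],[0,0,0]], "twist": [0.007,0,0,0,0,0,0,0]}}

```text
time_s: 24.58
position: [0.5422, -0.0145, 0.1082]
tool_rot: [[0.201, 0.979, 0.003], [0.98, -0.201, -0.001], [-0.0, 0.003, -1.0]]
ft_force: [0.6, -0.0, -1.3]
grip_width: 0.0591
gripper_force: 34.2
```

```bash
python3 plan.py 540.6 -14 43 -11.5; python3 - <<'E'
from h import *
c=cal("wrist"); im,d=optics.get_image("wrist"); P=cloud("x",d,c);cv2.imwrite("pics/w14.png",im)
rect(P,cols(im)["orange"],.09,.14,"rim")
E
```

```text
now [ 0.5422 -0.0145  0.1082] yaw -11.62 t=24.57 | twist total -0.0007 then tx 0.002 ty -0.017 tz 0.652 (in 100mm)
rim c 543.4 -14.5 size 60.5 89.3 ang(short axis) -11.7 z [103.9 110.2 125. ] n 12634
```

Emit:
{"method": "step_arm", "body": {"fingers": [1,1,1,1,1,1], "travel": [[0,-0.02,0.25],[0,0,0.2],[0,0,0.12],[0,0,0.06],[0,0,0.03],[0,0,0]], "twist": [0,0,0,0,0,0]}}

```text
time_s: 25.38
position: [0.5396, -0.0137, 0.0423]
tool_rot: [[0.201, 0.98, 0.002], [0.98, -0.201, -0.001], [-0.0, 0.002, -1.0]]
ft_force: [-3.3, 1.0, 11.1]
grip_width: 0.0592
gripper_force: 35.6
```

```bash
python3 plan.py 540.6 -14 43 -11.5; python3 - <<'E'
from h import *
c=cal("wrist"); im,d=optics.get_image("wrist"); P=cloud("x",d,c);cv2.imwrite("pics/w15.png",im)
rect(P,cols(im)["orange"],.054,.09,"rim")
E
```

```text
now [ 0.5396 -0.0137  0.0423] yaw -11.57 t=25.38 | twist total -0.0004 then tx -0.001 ty 0.010 tz -0.007 (in 100mm)
rim c 541.2 -11.9 size 60.2 85.7 ang(short axis) -11.7 z [54.8 58.5 59.6] n 3668
```

View pics/w15.png

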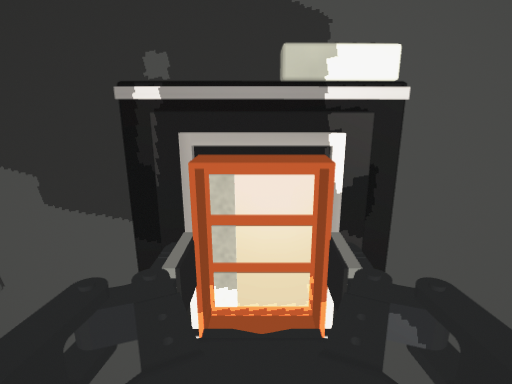

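Emit:
{"method": "step_arm", "body": {"fingers": [-1,-1,-1,-1,-1,-1,-1,-1], "travel": [[0,0,0],[0,0,0],[0,0,0],[0,0,-0.3],[0,0,-0.5],[0,0,-0.5],[-0.5,0,-0.2],[0,0,0]], "twist": [0,0,0,0,0,0,0,0]}}

```text
time_s: 26.42
position: [0.5294, -0.0648, 0.1919]
tool_rot: [[0.204, 0.979, 0.003], [0.979, -0.204, -0.002], [-0.001, 0.003, -1.0]]
ft_force: [-0.4, 0.4, -0.2]
grip_width: 0.0852
gripper_force: 0.0
```

```bash
python3 stage.py | head -1; python3 plan.py 512.7 -263.8 200 -6.6; python3 - <<'E'
from h import *
z=np.load("w13.npz"); P=cloud("x",z["d"],(z["K"],z["D"],z["T"])); rect(P,cols(z["im"])["orange"],.05,.07,"rim")
im,d=optics.get_image("scene")
for q in ["tray_top","tray_lower","oil_bottle"]:
    for r in models.trace("scene",q)[:1]: print(q,r["confidence"],np.median(cloud("scene",d)[r["mask"]],0).round(3))
E
```

```text
[ 207   60  112  128 4323] [540.3 -18.5] [120.  108.4] 78.2 0.0329
now [ 0.5291 -0.0634  0.1907] yaw -11.69 t=26.48 | twist total -0.0283 then tx -2.010 ty 0.068 tz -0.093 (in 100mm)
rim c 540.9 -14.1 size 60.1 89.3 ang(short axis) -11.6 z [52.7 58.4 59.8] n 1168
tray_top 0.69 [nan nan nan]
tray_lower 0.82 [nan nan nan]
```

Emit:
{"method": "step_arm", "body": {"fingers": [-0.5,-0.5,-0.5,-0.5,-0.5,-0.5,-0.5,-0.5,-0.5], "travel": [[0,0,-0.1],[-0.5,0.02,0],[-0.5,0.02,0],[-0.5,0.02,0],[-0.5,0.01,0],[0,0,0.4],[0,0,0.4],[0,0,0],[0,0,0]], "twist": [-0.028,0,0,0,0,0,0,0,0], "force": 40}}

```text
time_s: 27.8
position: [0.5141, -0.262, 0.1216]
tool_rot: [[0.113, 0.994, 0.001], [0.994, -0.113, -0.001], [-0.001, 0.001, -1.0]]
ft_force: [0.9, 0.3, -0.7]
grip_width: 0.0638
gripper_force: 0.0
```

```bash
python3 plan.py 512.7 -263.8 61.5 -6.6; python3 - <<'E'
from h import *
c=cal("wrist"); im,d=optics.get_image("wrist"); P=cloud("x",d,c);
rect(P,cols(im)["blue"],.07,.1,"bar");rect(P,cols(im)["blue"],.05,.07,"lid")
E
```

```text
now [ 0.5141 -0.262   0.1216] yaw -6.49 t=27.80 | twist total 0.0006 then tx -0.019 ty -0.012 tz 0.601 (in 100mm)
bar c 512.5 -264.1 size 13.6 49.9 ang(short axis) -6.3 z [78.8 81.3 82.5] n 1685
lid c 512.6 -264.2 size 47.2 71.8 ang(short axis) -6.6 z [54.3 55.6 56.8] n 4769
```

Emit:
{"method": "step_arm", "body": {"fingers": [-0.5,-0.5,-0.5,-0.5,1,1,1,1,1,1], "travel": [[-0.02,-0.01,0.3],[0,0,0.2],[0,0,0.1],[0,0,0],[0,0,0],[0,0,0],[0,0,0],[0,0,0],[0,0,0],[0,0,0]], "twist": [0,0,0,0,0,0,0,0,0,0]}}

```text
time_s: 29.1
position: [0.5122, -0.264, 0.0608]
tool_rot: [[0.114, 0.994, 0.001], [0.994, -0.114, -0.001], [-0.0, 0.001, -1.0]]
ft_force: [-0.8, -0.1, 5.9]
grip_width: 0.013
gripper_force: 45.6
```

Emit:
{"method": "step_arm", "body": {"fingers": [1,1,1,1,1], "travel": [[0,0,-0.2],[0,0,-0.4],[0,0,-0.5],[0,0,-0.4],[0,0,0]], "twist": [0,0,0,0,0]}}

```text
time_s: 29.72
position: [0.5128, -0.2644, 0.2129]
tool_rot: [[0.114, 0.994, 0.004], [0.994, -0.114, -0.003], [-0.003, 0.005, -1.0]]
ft_force: [-0.3, 0.9, -2.6]
grip_width: 0.0133
gripper_force: 44.8
```

```bash
python3 plan.py 432.2 340.2 210 -7.8; python3 - <<'E'
from h import *
c=cal("wrist"); im,d=optics.get_image("wrist"); P=cloud("x",d,c);
rect(P,cols(im)["blue"],.18,.215,"lid")
E
```

```text
now [ 0.5128 -0.2644  0.2129] yaw -6.53 t=29.73 | twist total 0.0071 then tx 5.881 ty -1.619 tz 0.029 (in 100mm)
lid c 515.6 -247.6 size 37.5 46.9 ang(short axis) 83.3 z [205.1 207.6 208.8] n 4870
```

Emit:
{"method": "step_arm", "body": {"fingers": [1,1,1,1,1,1,1,1,1,1], "travel": [[0.3,-0.08,0],[0.5,-0.138,0],[0.5,-0.138,0],[0.5,-0.138,0],[0.5,-0.138,0],[0.5,-0.138,0],[0.5,-0.138,0],[0.5,-0.138,0],[0.5,-0.138,0],[0.5,-0.138,0]], "twist": [0.007,0,0,0,0,0,0,0,0,0]}}

```text
time_s: 31.02
position: [0.4444, 0.231, 0.2085]
tool_rot: [[0.136, 0.991, -0.003], [0.991, -0.136, -0.001], [-0.001, -0.003, -1.0]]
ft_force: [0.6, 0.0, -1.6]
grip_width: 0.0133
gripper_force: 44.6
```

Emit:
{"method": "step_arm", "body": {"fingers": [1,1,1,1,1], "travel": [[0.5,-0.138,0],[0.4,-0.11,0],[0.18,-0.05,0],[0,0,0],[0,0,0]], "twist": [0,0,0,0,0]}}

```text
time_s: 31.65
position: [0.4308, 0.3394, 0.2098]
tool_rot: [[0.137, 0.991, -0.001], [0.991, -0.137, -0.001], [-0.001, -0.001, -1.0]]
ft_force: [0.3, 0.3, -2.0]
grip_width: 0.0133
gripper_force: 44.6
```

```bash
python3 plan.py 432.2 340.2 68.5 -7.8
```

```text
now [0.4308 0.3394 0.2098] yaw -7.85 t=31.65 | twist total -0.0003 then tx 0.010 ty 0.012 tz 1.413 (in 100mm)
```

Emit:
{"method": "step_arm", "body": {"fingers": [1,1,1,1,1,1], "travel": [[0.01,0.01,0.5],[0,0,0.5],[0,0,0.25],[0,0,0.1],[0,0,0.06],[0,0,0]], "twist": [0,0,0,0,0,0]}}

```text
time_s: 32.4
position: [0.4322, 0.3413, 0.0699]
tool_rot: [[0.136, 0.991, 0.001], [0.991, -0.136, 0.0], [0.001, 0.001, -1.0]]
ft_force: [-0.5, 0.0, -2.3]
grip_width: 0.0129
gripper_force: 44.6
```

Emit:
{"method": "step_arm", "body": {"fingers": [-0.5,-0.5,-0.5,-0.5,-0.5,-0.5,-0.5], "travel": [[0,0,0],[0,0,0],[0,0,-0.3],[0,0,-0.5],[0,0,-0.5],[0,0,-0.3],[0,0,0]], "twist": [0,0,0,0,0,0,0]}}

```text
time_s: 33.28
position: [0.4324, 0.3418, 0.2319]
tool_rot: [[0.135, 0.991, 0.005], [0.991, -0.135, 0.002], [0.003, 0.005, -1.0]]
ft_force: [0.4, -0.4, -0.6]
grip_width: 0.0643
gripper_force: 0.0
```

```bash
python3 plan.py 500.2 -362.7 200 -6.5;  python3 - <<'E'
from h import *
c=cal("wrist"); im,d=optics.get_image("wrist"); P=cloud("x",d,c); cv2.imwrite("pics/w16.png",im)
rect(P,cols(im)["blue"],.055,.072,"lid");rect(P,cols(im)["blue"],.076,.11,"bar")
E
```

```text
now [0.4324 0.3418 0.2319] yaw -7.78 t=33.27 | twist total -0.0071 then tx -6.923 ty 1.471 tz 0.319 (in 100mm)
lid c 433.1 341.4 size 47.3 70.8 ang(short axis) -7.2 z [61.2 62.6 63.8] n 2362
bar c 433.7 341.2 size 13.2 49.7 ang(short axis) -8.0 z [86.5 88.3 89.8] n 734
```

Blue is back on its pad. Green next.

Emit:
{"method": "step_arm", "body": {"fingers": [-0.5,-0.5,-0.5,-0.5,-0.5,-0.5,-0.5,-0.5,-0.5,-0.5], "travel": [[-0.4,0.1,0],[-0.53,0.111,0],[-0.53,0.111,0],[-0.53,0.111,0],[-0.53,0.111,0],[-0.53,0.111,0],[-0.53,0.111,0],[-0.53,0.111,0],[-0.53,0.111,0],[-0.53,0.111,0]], "twist": [-0.007,0,0,0,0,0,0,0,0,0]}}

```text
time_s: 34.58
position: [0.4807, -0.1864, 0.228]
tool_rot: [[0.114, 0.993, -0.002], [0.993, -0.114, 0.001], [0.001, -0.002, -1.0]]
ft_force: [1.8, 0.5, 0.1]
grip_width: 0.0641
gripper_force: 0.0
```

Emit:
{"method": "step_arm", "body": {"fingers": [-0.5,-0.5,-0.5,-0.5,-0.5,-0.5,-0.5], "travel": [[-0.53,0.111,0],[-0.53,0.111,0],[-0.5,0.11,0],[-0.19,0.04,0.4],[0,0,0.5],[0,0,0.2],[0,0,0]], "twist": [0,0,0,0,0,0,0]}}

```text
time_s: 35.45
position: [0.4973, -0.3621, 0.1167]
tool_rot: [[0.114, 0.993, -0.004], [0.993, -0.114, 0.004], [0.004, -0.004, -1.0]]
ft_force: [-0.2, 0.6, 0.5]
grip_width: 0.0641
gripper_force: 0.0
```

```bash
python3 plan.py 500.0 -362.7 61 -6.5; python3 - <<'E'
from h import *
c=cal("wrist"); im,d=optics.get_image("wrist"); P=cloud("x",d,c);
rect(P,cols(im)["green"],.07,.1,"bar");rect(P,cols(im)["green"],.05,.066,"lid")
E
```

```text
now [ 0.4973 -0.3621  0.1167] yaw -6.54 t=35.45 | twist total -0.0002 then tx -0.003 ty 0.027 tz 0.557 (in 100mm)
bar c 500.1 -362.8 size 14.0 49.6 ang(short axis) -6.7 z [78.5 81.4 82.6] n 1783
lid c 500.1 -362.8 size 46.3 71.1 ang(short axis) -6.5 z [54.3 55.6 56.8] n 4290
```

Emit:
{"method": "step_arm", "body": {"fingers": [-0.5,-0.5,-0.5,-0.5,1,1,1,1,1,1], "travel": [[0,0.02,0.3],[0,0,0.2],[0,0,0.06],[0,0,0],[0,0,0],[0,0,0],[0,0,0],[0,0,0],[0,0,0],[0,0,0]], "twist": [0,0,0,0,0,0,0,0,0,0]}}

```text
time_s: 36.75
position: [0.5003, -0.3633, 0.0637]
tool_rot: [[0.114, 0.994, 0.0], [0.994, -0.114, -0.0], [-0.0, 0.0, -1.0]]
ft_force: [-2.9, 0.4, 5.6]
grip_width: 0.0127
gripper_force: 46.2
```

Emit:
{"method": "step_arm", "body": {"fingers": [1,1,1,1,1], "travel": [[0,0,-0.2],[0,0,-0.4],[0,0,-0.5],[0,0,-0.4],[0,0,0]], "twist": [0,0,0,0,0]}}

```text
time_s: 37.38
position: [0.501, -0.3638, 0.2158]
tool_rot: [[0.114, 0.994, 0.004], [0.994, -0.114, -0.004], [-0.003, 0.004, -1.0]]
ft_force: [0.7, -0.3, -3.4]
grip_width: 0.0128
gripper_force: 45.2
```

```bash
python3 plan.py 420 250.3 210 -7.8
```

```text
now [ 0.501  -0.3638  0.2158] yaw -6.53 t=37.38 | twist total 0.0071 then tx 5.974 ty -1.636 tz 0.058 (in 100mm)
```

Emit:
{"method": "step_arm", "body": {"fingers": [1,1,1,1,1,1,1,1,1,1], "travel": [[0.3,-0.08,0],[0.5,-0.137,0],[0.5,-0.137,0],[0.5,-0.137,0],[0.5,-0.137,0],[0.5,-0.137,0],[0.5,-0.137,0],[0.5,-0.137,0],[0.5,-0.137,0],[0.5,-0.137,0]], "twist": [0.007,0,0,0,0,0,0,0,0,0]}}

```text
time_s: 38.62
position: [0.4334, 0.1317, 0.2117]
tool_rot: [[0.136, 0.991, -0.003], [0.991, -0.136, -0.0], [-0.0, -0.003, -1.0]]
ft_force: [0.5, 0.4, -2.8]
grip_width: 0.0131
gripper_force: 45.2
```

Emit:
{"method": "step_arm", "body": {"fingers": [1,1,1,1,1], "travel": [[0.5,-0.137,0],[0.45,-0.12,0],[0.22,-0.06,0],[0,0,0],[0,0,0]], "twist": [0,0,0,0,0]}}

```text
time_s: 39.25
position: [0.4188, 0.2496, 0.2124]
tool_rot: [[0.136, 0.991, -0.002], [0.991, -0.136, -0.001], [-0.001, -0.002, -1.0]]
ft_force: [0.1, -0.1, -3.1]
grip_width: 0.0128
gripper_force: 45.2
```

```bash
python3 plan.py 420 250.3 71 -7.8
```

```text
now [0.4188 0.2496 0.2124] yaw -7.81 t=39.25 | twist total -0.0001 then tx 0.009 ty 0.011 tz 1.414 (in 100mm)
```

Emit:
{"method": "step_arm", "body": {"fingers": [1,1,1,1,1,1], "travel": [[0,0.01,0.5],[0,0,0.5],[0,0,0.25],[0,0,0.1],[0,0,0.06],[0,0,0]], "twist": [0,0,0,0,0,0]}}

```text
time_s: 40.0
position: [0.4204, 0.25, 0.0728]
tool_rot: [[0.136, 0.991, 0.001], [0.991, -0.136, 0.0], [0.0, 0.001, -1.0]]
ft_force: [-0.0, 0.3, -2.5]
grip_width: 0.0129
gripper_force: 45.2
```

Emit:
{"method": "step_arm", "body": {"fingers": [-0.5,-0.5,-0.5,-0.5,-0.5,-0.5,-0.5,-0.5], "travel": [[0,0,0],[0,0,0],[0,0,-0.3],[0,0,-0.5],[0,0,-0.5],[-0.3,0,-0.3],[-0.4,0.2,0],[0,0,0]], "twist": [0,0,0,0,0,0,0,0]}}

```text
time_s: 41.0
position: [0.431, 0.1764, 0.2331]
tool_rot: [[0.139, 0.99, 0.002], [0.99, -0.139, -0.0], [0.0, 0.002, -1.0]]
ft_force: [0.2, -0.5, 0.3]
grip_width: 0.0638
gripper_force: 0.0
```

```bash
python3 - <<'E'
from h import *
c=cal("wrist"); im,d=optics.get_image("wrist"); P=cloud("x",d,c); cv2.imwrite("pics/w17.png",im); C=cols(im)
for q in ["blue","green"]: rect(P,C[q],.055,.072,q+" lid");rect(P,C[q],.076,.11,q+" bar");rect(P,C[q],0,.016,q+" pad")
rect(P,(im.max(-1)<90)&(P[...,0]>.45)&(P[...,0]<.54)&(P[...,1]>.2)&(P[...,1]<.36),.03,.045,"lower tray rim")
s=cv2.imread("pics/w17.png"); t,_=optics.get_image("scene"); cv2.imwrite("pics/fin.png",np.hstack([cv2.resize(s[:240],(420,280)),cv2.resize(t[150:300,160:360],(373,280))]))
E
```

```text
blue lid c 430.9 320.6 size 32.4 46.4 ang(short axis) 82.2 z [60.8 62.7 64.3] n 1657
blue bar c 430.8 322.2 size 13.7 13.8 ang(short axis) 81.4 z [79.7 88.2 89.7] n 358
blue pad c 429.5 325.6 size 54.1 57.6 ang(short axis) 82.2 z [ 7.6  8.9 10.3] n 554
green lid c 421.7 249.9 size 47.0 69.1 ang(short axis) -7.9 z [61.1 62.6 63.9] n 2669
green bar c 421.4 250.4 size 14.1 48.8 ang(short axis) -7.7 z [86.1 88.4 89.8] n 917
green pad c 446.7 246.9 size 2.4 79.7 ang(short axis) -7.9 z [7.4 8.6 9.9] n 144
lower tray rim c 489.5 271.3 size 58.1 101.1 ang(short axis) -8.9 z [31.2 36.4 37.8] n 776
```

View pics/fin.png

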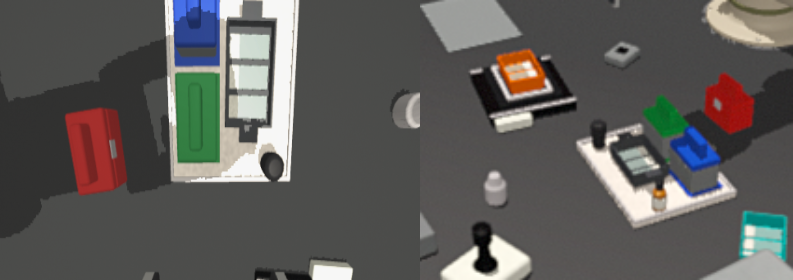

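The final picture shows both cases on the pads of their own colours. The orange tray is inside the stage frame, the lower tray is in place, and the bottle is standing.

```bash
python3 -c "
from rig import close_job
print(close_job())"
```

```text
the job is handed in; nothing more can be done
None
```

The job is handed in (verdict not shown): both filter cases are back on their own pads, the orange tray is seated in the stage frame, the lower tray is still in place, the oil bottle is standing, and the gripper is clear of everything.

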